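# Hang a rinsed sample bottle on the drying post

### The job

The rinsed aluminium sample bottle lies on its side on the sloping wire rack. Turn it mouth-down and put it over the slim drying post in the drip tray, lowering it gently until the inside of its base rests on the top of the post before you let go, so that it is left hanging there. The slim post is drawn out of its clamp to a height nobody has noted, so feel for it; do not drop or press the bottle hard, and leave the other things where they are.

Things in the scene. Friction and masses are not known exactly. Their poses are not given: they have to be found in the camera images.
- sample_bottle: Open, empty aluminium bottle, about 0.11 kg, lying on the wire rack. Body 53 mm in diameter to 68 mm from the base, shoulder, then neck 35 mm in diameter from 81 mm to the mouth at 110 mm. Wall 3 mm (neck bore about 28 mm), base 4 mm thick. Origin: centre of the base's outside; z axis points from base to mouth; at the start it points down the rack's slope, 15 degrees below level.
- bottle_mouth (a point): Centre of the bottle's mouth, on its axis 110 mm from the base.
- drain_rack: Fixed sloping rack of 6 mm steel wires at 22 mm pitch, 184 by 160 mm, over a drip pan 215 by 190 mm with a 12 mm rim. Origin: centre of the pan's underside; z up; the wires run along x and fall 15 degrees towards +x, their axes from 80 mm to 32 mm above the bench. The bottle lies in the groove between the two middle wires (y = 0), its axis 28 mm above the plane of the wires' axes.
- drip_tray: Fixed low stainless drip tray, 130 by 300 mm (x, y), 14 mm rim, 2 mm floor. The two posts stand 150 mm apart on its long centre line; which one stands at which end varies. Origin: centre of its underside on the bench, z up.
- slim_post: Slim drying post: foot 60 mm in diameter, clamp collar 26 mm in diameter up to 38 mm, small clamp knob reaching 33 mm out, and an upright steel rod 14 mm in diameter with a domed rubber tip that yields 0.4 mm per newton, at most 5 mm. Origin: on its axis under the foot, 2 mm above the bench; z up. The rod is clamped fast at a height not reported: its top is 148 to 188 mm above this origin.
- stout_post: Stout drying post, a fixed rod 34 mm in diameter, too thick for the bottle's neck, under the steel beaker. Origin: on its axis under its foot, 2 mm above the bench; its flat top is 106 mm above this.
- steel_beaker: Bystander: stainless beaker 72 mm in diameter at the rim, 88 mm tall, hanging mouth-down on the stout post, its base 112 mm above the bench. Origin: centre of the outside of its base (now on top).
- canister: Bystander: translucent orange screw-top canister, 73 mm in diameter, 96 mm tall, standing. Origin under its centre.
- scoop: Bystander: green pellet scoop lying on the bench, about 200 mm long, 64 mm wide, 36 mm high. Origin under the rear wall of its blade; handle towards -x.
- hopper_bolt: Bystander: stainless hex bolt standing on its head, 60 mm tall, head 19 mm across. Origin under its head.
- insulator: Bystander: chipped white ceramic insulator, 44 mm in diameter, 52 mm tall. Origin under its centre.
- grommet: Bystander: black rubber grommet ring, 44 mm in diameter, 13 mm thick, lying flat. Origin under its centre.
- capped_bottle: Bystander: larger aluminium bottle, closed with a black cap, 65 mm in diameter, 138 mm tall, standing. Origin under its centre.
Things that resemble listed ones, but are neither listed nor needed, are in the scene too. What is shaped like the sample_bottle but green, turquoise or yellow is not meant.

How it is judged:
On the way:
1. the bottle is held mouth-down over the slim post and its weight comes to rest on the post while the fingers still hold it (angle between sample_bottle's own z axis and vertical above 2.95 rad and horizontal distance between bottle_mouth and slim_post below 0.013 m and height (world z) of sample_bottle below 0.2 m and contact force between sample_bottle and slim_post above 0.5 N and contact force between the fingers and sample_bottle above 0.5 N), for 0.1 s.
At the end, for the whole second after the job is handed in: The bottle hangs mouth-down on the slim post, its axis within about 8 degrees of vertical, mouth within 12 mm and base within 15 mm of the post's axis, resting on the post, still and released; no bystander has been shifted by more than 25 mm (angle between sample_bottle's own z axis and vertical above 3 rad and horizontal distance between bottle_mouth and slim_post below 0.012 m and horizontal distance between sample_bottle and slim_post below 0.015 m and height (world z) of sample_bottle between 0.148 and 0.2 m and contact force between sample_bottle and slim_post above 0.2 N and linear speed of sample_bottle below 0.03 m/s and angular speed of sample_bottle below 0.3 rad/s); the robot touches nothing.
It fails at once if the bottle is pressed or knocked against the slim post with more than 20 N (contact force between sample_bottle and slim_post above 20 N).
It fails at once if the bottle is let fall: it moves faster than 0.3 m/s with no finger on it (linear speed of sample_bottle above 0.3 m/s and contact force between the fingers and sample_bottle below 0.05 N).
It fails at once if another thing is shifted by more than 25 mm (distance of any of steel_beaker, canister, scoop, hopper_bolt, insulator, grommet, capped_bottle from where it was at the start of the episode above 0.025 m).
It also fails if it takes over 45 s, if anything falls off the work surface, if the arm or the gripper's body presses on something with over 40 N, if the wrist force passes 120 N, or if a joint passes its speed limit or range.

### The arm

A 7-joint arm with a two-finger parallel gripper is mounted at the origin on the work surface. World frame = base frame: x ahead of the robot, y to its left, z up, the work surface at z = 0. Lengths are in m, angles in rad, forces in N, time in s.
With the tool pointing down it reaches from about 0.4 to 0.85 m from the base axis. Payload 4.5 kg.
Tool frame: the origin (TCP) lies between the finger pads; the fingertips stand 11 mm ahead of it and the grasp point (between the pads) lies 8 mm behind it (r.tip_reach is the distance from the TCP to the fingertips, in m); x points along the fingers, y is the direction in which the jaws open and shut, and the axes are right-handed (so a half turn about x gives the same grasp; the last joint's range is limited). The gripper opens to 88 mm and grips with 3 to 60 N. Pads are 18 mm wide; open, the fingers measure 123 mm over their backs; the gripper's body (75 mm by 187 mm) begins 45 mm behind the grasp point.
Start: joints at [1.279, 0.689, -0.195, 1.565, 0.157, 0.902, -0.215], TCP at [0.2, -0.592, 0.25] pointing down, gripper open.
Joint ranges: [-3.01, 3.01], [-0.46, 2.08], [-1.47, 1.51], [0.13, 2.56], [-1, 4.14], [0.04, 2.09], [-2.66, 2.66]. Speed limits (rad/s): [2.57, 2.57, 3.14, 3.14, 3.14, 3.14, 3.14].

### API

Orientations are given as a unit quaternion [x, y, z, w].
In Python, from plant import r gives the robot as it stands.
- The arm moves only by the tool drive_tool, never from a script. Its argument "deltas" is a list of rows, each a list of 3 entries, a list of its own where there are three numbers: the turn, a rotation vector about the tool's x, y, z in degrees, then the shift along the tool's x, y, z in cm, then the finger opening in cm, from 0 to 8.81. A call has 1 to 12 rows; each row shifts and turns the commanded pose from where the row before left it, along the tool's axes as they then stand; what a row does not reach is not made up. A row lasts 1/12 s, in which the tool goes at most 41.7 mm and 7.16 degrees, less where a joint would pass 70% of its speed; a pose out of reach is approached as far as the arm can. A call is refused whole if a number of a shift passes 4.17 or a number of a turn 7.16, either way. A call with a gripper value outside its range is refused whole. The fingers move at their own pace and stop on an object; "force" is the grip in N (left out, the last holds). Time passes only in rows, so rows that do not move let the fingers close. It gives the time, the measured TCP pose, the force and the opening at its end, in the units of the state.
- r.get_state(): the state, without advancing time (a new reading comes with each control period).
- r.snapshot(name): name is "side" or "top" or "wrist"; returns a dict with "color" (384x512x3 uint8, red, green, blue), "fov_y" (degrees; the focal length in pixels is half the picture's height over the tangent of half this angle, whatever the lens; pixels are square), "cx", "cy" (the principal point, pixels), "extrinsics" (4x4, takes a point from world to camera coordinates); the wrist camera has in their place "tool_from_camera" (4x4, takes a point from camera to tool coordinates, whose origin is the TCP and whose axes are the tool frame's). Camera axes: x right, y up, looking along -z (the intrinsics and any distortion apply to the point x, -y, -z); pixel columns grow to the right and rows downward; lengths in m; the calibration is good to about 2 mm. A picture is of the moment at which its call begins: read the wrist's pose just before it. There is no depth.
- r.finish_job(): hands the job in, once; it reports no verdict.
The state is a dict: "clock": time; "q": joint angles; "qd": joint speeds; "joint_torque": joint torques, N m; "tool_pos": TCP position; "eef_rot": TCP orientation; "contact_force": force on the tool from outside, world axes, zero at the start; "moment": the same for the moment, N m; "opening": opening from 0.0 (shut) to 1.0 (fully open).
Only numpy, scipy, OpenCV 4.12 (cv2) and the standard library are available. Lean on these libraries where they do the work, as an engineer would, in place of code of your own. Each camera call takes 0.05 s, during which the arm holds its last target. There are 200 camera calls.

## Working session

There is one attempt and no reset: what is moved stays moved. The work goes in short steps, Python scripts to look and compute and a tool call to move; the robot and the scene stay as the last step left them, time stands still between calls to the robot, and variables do not carry over. Pictures are saved under pics/ and viewed, about 8 in all and at most 12, crops included, and the job is handed in when it is done.

Besides the shell and the picture viewer there is one more tool, called after "Call:" in YAML: its name, and indented under it one key for each argument. drive_tool: Moves the arm, as the interface text tells. Its arguments: {"type":"object","properties":{"deltas":{"type":"array","items":{"type":"array"}},"force":{"type":"number"}},"required":["deltas"]}

```bash
mkdir -p pics; ls; python3 - <<'E'
from plant import r
import cv2,numpy as np
print(r.get_state())
for n in("side","top","wrist"):
    s=r.snapshot(n); cv2.imwrite(f"pics/{n}0.png",s["color"][:,:,::-1])
    np.set_printoptions(precision=4,suppress=True)
    print(n,{k:v for k,v in s.items() if k!="color"})
a=[cv2.imread(f"pics/{n}0.png") for n in("side","top")]
E
```

```text
pics
{'clock': 0.0, 'q': array([ 1.27879279,  0.68997653, -0.19450999,  1.56635574,  0.15730043,
        0.90249206, -0.21513872]), 'qd': array([ 4.22983944e-04, -8.79552314e-06, -2.41689937e-05, -1.03504040e-04,
       -5.29698654e-04, -7.94466151e-04, -7.26846738e-04]), 'joint_torque': array([-4.30036762e-04, -5.27566409e+01, -1.26713421e+00, -1.53430957e+01,
       -5.27056865e-02,  6.53696159e-03,  1.93392320e-04]), 'tool_pos': array([ 0.19979805, -0.5915521 ,  0.24891145]), 'eef_rot': array([-0.6975894 , -0.1153279 ,  0.69789546, -0.11406323]), 'contact_force': array([-0.81105221,  0.87315573, -0.78767323]), 'moment': array([ 0.02180905,  0.01480909, -0.01317892]), 'opening': 1.0025087027367001}
side {'fov_y': 47.573298116440014, 'cx': 251.47043071593416, 'cy': 191.33940590417987, 'extrinsics': array([[-0.8657, -0.5005, -0.0104,  0.4868],
       [ 0.3381, -0.5998,  0.7252, -0.1985],
       [-0.3692,  0.6242,  0.6885, -1.1072],
       [ 0.    ,  0.    ,  0.    ,  1.    ]])}
top {'fov_y': 55.69284714890906, 'cx': 255.12473450816833, 'cy': 188.18018500248934, 'extrinsics': array([[ 0.0309, -0.9994, -0.0156,  0.0555],
       [ 0.9907,  0.0286,  0.1328, -0.5296],
       [-0.1323, -0.0195,  0.991 , -1.0646],
       [ 0.    ,  0.    ,  0.    ,  1.    ]])}
wrist {'fov_y': 67.47914238340816, 'cx': 258.64209909105585, 'cy': 191.93805948268988, 'tool_from_camera': array([[-0.0006,  0.2719, -0.9623, -0.1342],
       [ 1.    , -0.0001, -0.0006, -0.0001],
       [-0.0002, -0.9623, -0.2719, -0.0693],
       [ 0.    ,  0.    ,  0.    ,  1.    ]])}
```

View pics/side0.png

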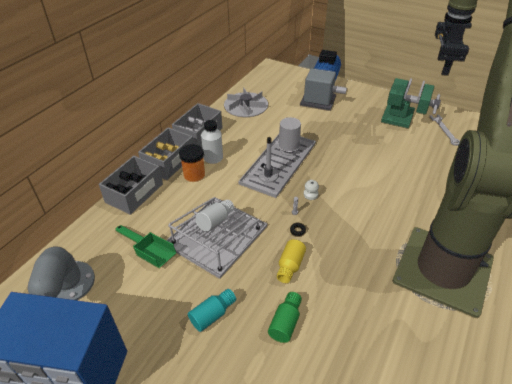

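View pics/top0.png

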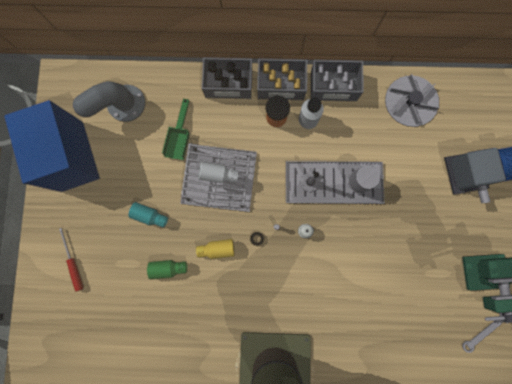

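The side view shows the grey bottle on the rack at (213,215), the slim post at (268,158) and the beaker on the stout post at (289,133). The top view shows the bottle at (218,173), the slim post at (313,180) and the beaker at (368,178). Of the bottle-shaped things, turquoise is at (148,215), green at (167,269) and yellow at (216,249). The capped aluminium bottle is at (311,112). Only the grey open one on the rack fits. I'll confirm that with an enlarged crop.

```bash
cat > h.py <<'E'
import numpy as np, cv2
from plant import r
from scipy.spatial.transform import Rotation as R
def cam(s,st=None):
    if "extrinsics" in s: T=np.linalg.inv(s["extrinsics"])
    else:
        W=np.eye(4);W[:3,:3]=R.from_quat(st["eef_rot"]).as_matrix();W[:3,3]=st["tool_pos"];T=W@s["tool_from_camera"]
    return T,192/np.tan(np.radians(s["fov_y"]/2)),s["cx"],s["cy"]
def ray(c,u,v):
    T,f,cx,cy=c; d=T[:3,:3]@np.array([(u-cx)/f,-(v-cy)/f,-1]); return T[:3,3],d/np.linalg.norm(d)
def plane(c,u,v,z):
    o,d=ray(c,u,v); return o+d*(z-o[2])/d[2]
def tri(c1,p1,c2,p2):
    o1,d1=ray(c1,*p1);o2,d2=ray(c2,*p2)
    A=np.stack([d1,-d2],1);t=np.linalg.lstsq(A,o2-o1,rcond=None)[0]
    a=o1+t[0]*d1;b=o2+t[1]*d2;return (a+b)/2,np.linalg.norm(a-b)
def proj(c,P):
    T,f,cx,cy=c;p=np.linalg.inv(T)@np.r_[P,1];return cx+f*p[0]/-p[2],cy-f*p[1]/-p[2]
E
python3 - <<'E'
import cv2,numpy as np
s=cv2.imread("pics/side0.png");t=cv2.imread("pics/top0.png")
a=cv2.resize(s[110:280,160:330],None,fx=3.5,fy=3.5,interpolation=cv2.INTER_CUBIC)   
b=cv2.resize(t[135:220,175:391],None,fx=3.7,fy=3.7,interpolation=cv2.INTER_CUBIC)
cv2.imwrite("pics/c1.png",a);cv2.imwrite("pics/c2.png",b);print(a.shape,b.shape)
E
```

```text
(595, 595, 3) (314, 799, 3)
```

View pics/c1.png

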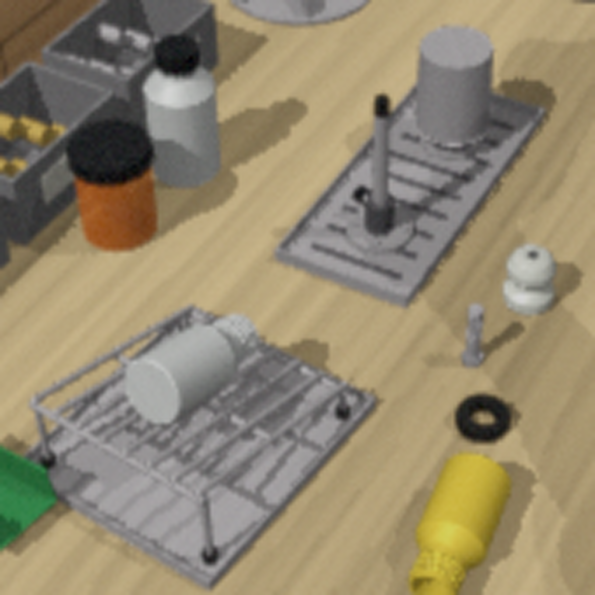

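View pics/c2.png

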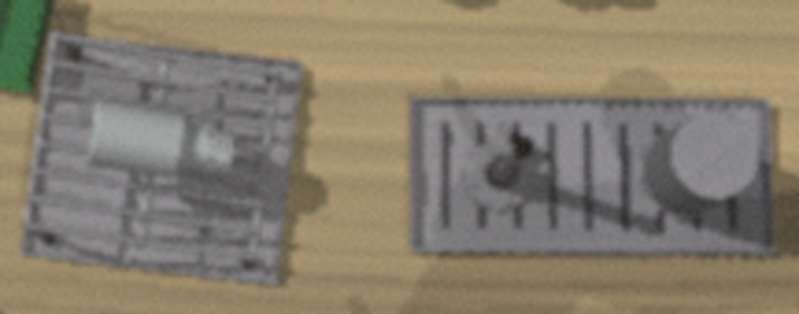

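```bash
python3 - <<'E'
from h import *
np.set_printoptions(precision=4,suppress=True)
t=cam(r.snapshot("top"));s=cam(r.snapshot("side"))
C=lambda u,v:(175+u/3.7,135+v/3.7); S=lambda u,v:(160+u/3.5,110+v/3.5)
print("cams",t[0][:3,3],s[0][:3,3])
pc=[plane(t,*C(*p),.012) for p in((55,33),(301,64),(281,283),(24,255))]
print("pan",np.array(pc),np.mean(pc,0),[np.linalg.norm(pc[i]-pc[i-1]) for i in range(4)])
tr=[plane(t,*C(*p),.014) for p in((412,98),(767,100),(775,252),(412,252))]
print("tray",np.array(tr),np.mean(tr,0),[np.linalg.norm(tr[i]-tr[i-1]) for i in range(4)])
print("beaker",plane(t,*C(714,157),.112), "side",plane(s,*S(456,45),.112))
print("tip tri",tri(t,C(499,178),s,S(382,101)))
print("foot side",plane(s,*S(380,231),.01))
for z in(.08,.09,.1,.11):print(z,"base",plane(t,*C(90,133),z),"mouth",plane(t,*C(235,147),z))
print("tri base top edge", tri(t,C(91,133),s,S(155,365)))
E
```

```text
cams [0.3821 0.0498 1.1262] [0.0798 0.8157 0.9113]
pan [[0.6657 0.2819 0.012 ]
 [0.6444 0.0714 0.012 ]
 [0.4584 0.0823 0.012 ]
 [0.4753 0.2974 0.012 ]] [0.5609 0.1832 0.012 ] [np.float64(0.19099813676268104), np.float64(0.2115297860024806), np.float64(0.18634402931265373), np.float64(0.21570862671371965)]
tray [[ 0.6172 -0.0229  0.014 ]
 [ 0.6237 -0.32    0.014 ]
 [ 0.496  -0.3246  0.014 ]
 [ 0.4872 -0.0255  0.014 ]] [ 0.556  -0.1733  0.014 ] [np.float64(0.13007872282396635), np.float64(0.2971397748592655), np.float64(0.12782548782733388), np.float64(0.29926864855928015)]
beaker [ 0.5571 -0.2467  0.112 ] side [ 0.5593 -0.2443  0.112 ]
tip tri (array([ 0.5355, -0.0733,  0.1673]), np.float64(0.01636742639000455))
foot side [ 0.5514 -0.0878  0.01  ]
0.08 base [0.568  0.2354 0.08  ] mouth [0.56   0.1201 0.08  ]
0.09 base [0.5662 0.2337 0.09  ] mouth [0.5583 0.1195 0.09  ]
0.1 base [0.5644 0.2319 0.1   ] mouth [0.5566 0.1188 0.1   ]
0.11 base [0.5626 0.2301 0.11  ] mouth [0.5549 0.1181 0.11  ]
tri base top edge (array([0.5627, 0.2285, 0.1206]), np.float64(0.004231293579911655))
```

```bash
cat >> h.py <<'E'
def to(Rt,pt,st=None):
    "turn (deg, tool axes) and shift (cm, tool axes before turn / after turn) from the present pose"
    st=st or r.get_state(); R0=R.from_quat(st["eef_rot"]); d=np.array(pt)-st["tool_pos"]
    w=np.degrees((R0.inv()*R.from_matrix(Rt)).as_rotvec())
    return w, 100*R0.inv().apply(d), 100*(np.array(Rt).T@d)
def frame(x,y):
    x=x/np.linalg.norm(x); y=y-x*(x@y); y/=np.linalg.norm(y); return np.stack([x,y,np.cross(x,y)],1)
E
python3 - <<'E'
from h import *
np.set_printoptions(precision=4,suppress=True)
t=cam(r.snapshot("top"));s=cam(r.snapshot("side"))
C=lambda u,v:(175+u/3.7,135+v/3.7); S=lambda u,v:(160+u/3.5,110+v/3.5)
print("tip",tri(t,C(522,143),s,S(382,99)), "collar",tri(t,C(502,172),s,S(380,215)))
for z in (.15,.17,.19): print("pred tip top", (np.array(proj(t,[.5545,-.0975,z]))-[175,135])*3.7,"side",(np.array(proj(s,[.5545,-.0975,z]))-[160,110])*3.5)
st=r.get_state(); R0=R.from_quat(st["eef_rot"]).as_matrix(); print(R0)
yaw=np.radians(-95.1); a=np.r_[np.cos(yaw)*np.cos(.2618),np.sin(yaw)*np.cos(.2618),-np.sin(.2618)]
base=np.r_[.565,.230,.0976]; 
j=np.cross(a,[0,0,1]);j/=np.linalg.norm(j)
x=R.from_rotvec(0*j).apply(a)
for sg in(1,-1):
  xt=R.from_rotvec(-np.radians(45)*j).apply(a); Rt=frame(xt,sg*j)
  g=base+.035*a; tcp=g+.008*xt
  print(sg,"x",xt,"grasp",g,"tcp",tcp,"to",to(Rt,tcp-.1*xt)); print(Rt)
E
```

```text
tip (array([ 0.5569, -0.0958,  0.1483]), np.float64(0.0008514160640367568)) collar (array([ 0.5563, -0.0982,  0.0187]), np.float64(0.0015460684978783814))
pred tip top [524.8784 146.4454] side [385.0654  97.0315]
pred tip top [529.1247 141.722 ] side [385.5255  77.3646]
pred tip top [533.5485 136.8012] side [385.9957  57.2616]
[[-0.0001  0.3201 -0.9474]
 [ 0.0003 -0.9474 -0.3201]
 [-1.     -0.0003  0.    ]]
1 x [-0.0444 -0.498  -0.866 ] grasp [0.562  0.1963 0.0885] tcp [0.5616 0.1923 0.0816] to (array([110.7671,  19.3772,  29.6913]), array([  8.1546, -67.3073, -61.382 ]), array([-36.1257, -29.0453,  78.8405]))
[[-0.0444 -0.996   0.077 ]
 [-0.498   0.0889  0.8626]
 [-0.866  -0.     -0.5   ]]
-1 x [-0.0444 -0.498  -0.866 ] grasp [0.562  0.1963 0.0885] tcp [0.5616 0.1923 0.0816] to (array([-64.6369, -26.5637,  17.3361]), array([  8.1546, -67.3073, -61.382 ]), array([-36.1257,  29.0453, -78.8405]))
[[-0.0444  0.996  -0.077 ]
 [-0.498  -0.0889 -0.8626]
 [-0.866   0.      0.5   ]]
```

Call:
drive_tool:
  deltas:
    - [[0,0,0],[-0.4,-1.63,-3.43],8.8]
    - [[0,0,0],[-0.4,-1.63,-3.43],8.8]
    - [[0,0,0],[-0.4,-1.63,-3.43],8.8]
    - [[0,0,0],[-0.4,-1.63,-3.43],8.8]
    - [[0,0,0],[-0.4,-1.63,-3.43],8.8]
    - [[0,0,0],[-0.4,-1.63,-3.43],8.8]
    - [[0,0,0],[-0.4,-1.63,-3.43],8.8]
    - [[0,0,0],[-0.4,-1.63,-3.43],8.8]
    - [[0,0,0],[-0.4,-1.63,-3.43],8.8]
    - [[0,0,0],[-0.4,-1.63,-3.43],8.8]
    - [[0,0,0],[-0.4,-1.63,-3.43],8.8]
  force: 20

```text
clock: 1.27
tool_pos: [0.5012, -0.3, 0.2941]
eef_rot: [0.698, 0.115, -0.698, 0.115]
contact_force: [1.2, -0.6, 0.3]
opening: 0.999
```

```bash
cat > pick.py <<'E'
from h import *
np.set_printoptions(precision=2,suppress=True)
yaw=np.radians(-95.1); a=np.r_[np.cos(yaw)*np.cos(.2618),np.sin(yaw)*np.cos(.2618),-np.sin(.2618)]
base=np.r_[.565,.230,.0976]
j=np.cross(a,[0,0,1]);j/=np.linalg.norm(j)
xt=R.from_rotvec(-np.radians(45)*j).apply(a); Rt=frame(xt,-j); tcp=base+.035*a+.008*xt
def rep(p=tcp):
    st=r.get_state(); print(st["clock"],st["tool_pos"],st["q"],st["contact_force"],st["opening"]); print(R.from_quat(st["eef_rot"]).as_matrix()); print(*to(Rt,p,st))
E
python3 -c "
from pick import *
rep(tcp-.1*xt)"
```

```text
1.2667 [ 0.5  -0.3   0.29] [ 0.56  0.58 -0.17  1.64  0.12  0.93 -0.9 ] [ 1.16 -0.59  0.29] 0.9994772587701504
[[ 0.    0.32 -0.95]
 [-0.   -0.95 -0.32]
 [-1.    0.   -0.  ]]
[-64.64 -26.55  17.3 ] [ 12.57 -49.29 -23.5 ] [-16.39   1.64 -53.56]
```

Call:
drive_tool:
  deltas:
    - [[-5.4,-2.2,1.44],[0,0,0],8.8]
    - [[-5.4,-2.2,1.44],[0,0,0],8.8]
    - [[-5.4,-2.2,1.44],[0,0,0],8.8]
    - [[-5.4,-2.2,1.44],[0,0,0],8.8]
    - [[-5.4,-2.2,1.44],[0,0,0],8.8]
    - [[-5.4,-2.2,1.44],[0,0,0],8.8]
    - [[-5.4,-2.2,1.44],[0,0,0],8.8]
    - [[-5.4,-2.2,1.44],[0,0,0],8.8]
    - [[-5.4,-2.2,1.44],[0,0,0],8.8]
    - [[-5.4,-2.2,1.44],[0,0,0],8.8]
    - [[-5.4,-2.2,1.44],[0,0,0],8.8]
    - [[-5.4,-2.2,1.44],[0,0,0],8.8]

```text
clock: 2.27
tool_pos: [0.5006, -0.3012, 0.2938]
eef_rot: [-0.368, -0.339, 0.637, -0.587]
contact_force: [-0.3, 0.3, -0.6]
opening: 0.998
```

```bash
python3 -c "
from pick import *
rep(tcp-.1*xt); rep(tcp-.1*xt+np.r_[0,0,.08])"
```

```text
2.2667 [ 0.5  -0.3   0.29] [ 0.29  0.57 -0.17  1.84  0.83  0.89 -0.51] [-0.26  0.26 -0.6 ] 0.9981802490822843
[[-0.04  1.   -0.07]
 [-0.5  -0.08 -0.86]
 [-0.87 -0.    0.5 ]]
[ 0.4  -0.07 -0.2 ] [-16.4    2.12 -53.65] [-16.47   1.69 -53.65]
2.2667 [ 0.5  -0.3   0.29] [ 0.29  0.57 -0.17  1.84  0.83  0.89 -0.51] [-0.26  0.26 -0.6 ] 0.9981802490822843
[[-0.04  1.   -0.07]
 [-0.5  -0.08 -0.86]
 [-0.87 -0.    0.5 ]]
[ 0.4  -0.07 -0.2 ] [-23.34   2.12 -49.66] [-23.4    1.69 -49.65]
```

Call:
drive_tool:
  deltas:
    - [[0,0,0],[-1.67,0.15,-3.55],8.8]
    - [[0,0,0],[-1.67,0.15,-3.55],8.8]
    - [[0,0,0],[-1.67,0.15,-3.55],8.8]
    - [[0,0,0],[-1.67,0.15,-3.55],8.8]
    - [[0,0,0],[-1.67,0.15,-3.55],8.8]
    - [[0,0,0],[-1.67,0.15,-3.55],8.8]
    - [[0,0,0],[-1.67,0.15,-3.55],8.8]
    - [[0,0,0],[-1.67,0.15,-3.55],8.8]
    - [[0,0,0],[-1.67,0.15,-3.55],8.8]
    - [[0,0,0],[-1.67,0.15,-3.55],8.8]
    - [[0,0,0],[-1.67,0.15,-3.55],8.8]
    - [[0,0,0],[-1.67,0.15,-3.55],8.8]

```text
clock: 3.27
tool_pos: [0.5585, 0.1664, 0.2554]
eef_rot: [-0.369, -0.339, 0.638, -0.585]
contact_force: [0.2, 0.2, -0.6]
opening: 1.001
```

Call:
drive_tool:
  deltas:
    - [[0,0,0],[-1.67,0.15,-3.55],8.8]
    - [[0,0,0],[-1.67,0.15,-3.55],8.8]
    - [[0,0,0],[0,0,0],8.8]

```text
clock: 3.52
tool_pos: [0.5664, 0.2524, 0.2466]
eef_rot: [-0.369, -0.344, 0.634, -0.586]
contact_force: [-0.8, -0.1, 0.1]
opening: 0.997
```

```bash
python3 -c "
from pick import *
rep(tcp)
st=r.get_state(); s=r.snapshot('wrist'); c=cam(s,st)
im=s['color'][:,:,::-1].copy()
for k in (0,.068,.11):
  P=base+k*a; print(k,np.round(proj(c,P),1))
cv2.imwrite('pics/w1.png',im)"
```

```text
3.5167 [0.57 0.25 0.25] [-0.54  0.86 -0.29  1.32  0.55  1.43 -1.05] [-0.84 -0.07  0.06] 0.9969271511271283
[[-0.04  1.   -0.06]
 [-0.49 -0.08 -0.87]
 [-0.87 -0.    0.49]]
[ 0.72 -0.66 -0.19] [17.34  0.04 -2.84] [17.3   0.06 -3.03]
0 [260.1 129. ]
0.068 [259.1 170. ]
0.11 [258.7 188.6]
```

View pics/w1.png

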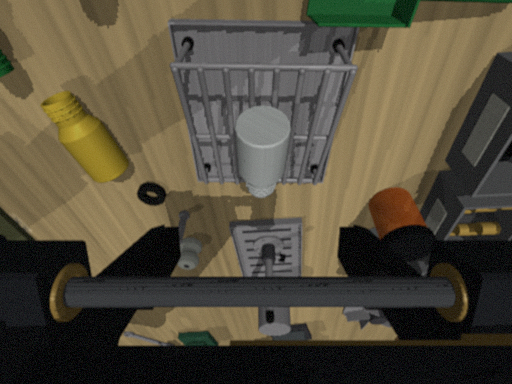

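The wrist view shows the bottle base at (263,126) and the mouth at (261,188). The prediction was (260,129) and (259,189), so I'll shift about 2.5 mm along +tool y and descend.

Call:
drive_tool:
  deltas:
    - [[0.7,-0.6,0],[2.4,0.08,-1.0],8.8]
    - [[0,0,0],[2.4,0.08,-1.0],8.8]
    - [[0,0,0],[2.4,0.08,-1.0],8.8]
    - [[0,0,0],[2.4,0,0],8.8]
    - [[0,0,0],[2.0,0,0],8.8]
    - [[0,0,0],[2,0,0],8.8]
    - [[0,0,0],[1.5,0,0],8.8]
    - [[0,0,0],[1,0,0],8.8]
    - [[0,0,0],[0,0,0],8.8]
    - [[0,0,0],[0,0,0],8.8]

```text
clock: 4.4
tool_pos: [0.5664, 0.186, 0.0954]
eef_rot: [-0.37, -0.331, 0.642, -0.584]
contact_force: [-0.7, 1.1, 0.3]
opening: 0.998
```

```bash
python3 -c "
from pick import *
rep(tcp)
st=r.get_state(); s=r.snapshot('wrist'); c=cam(s,st)
im=s['color'][:,:,::-1].copy()
for k in (0,.068,.11):
  P=base+[.0025,0,0]+k*a; print(k,np.round(proj(c,P),1))
cv2.imwrite('pics/w2.png',im)"
```

```text
4.4 [0.57 0.19 0.1 ] [-0.48  1.01 -0.24  1.52  0.66  1.12 -1.19] [-0.7   1.09  0.31] 0.9983074248400067
[[-0.04  1.   -0.09]
 [-0.51 -0.1  -0.86]
 [-0.86  0.01  0.51]]
[-0.62  0.47 -0.06] [ 0.88 -0.54 -1.2 ] [ 0.9  -0.53 -1.2 ]
0 [252.6 197.7]
0.068 [255.4 249.4]
0.11 [256.3 266.8]
```

View pics/w2.png

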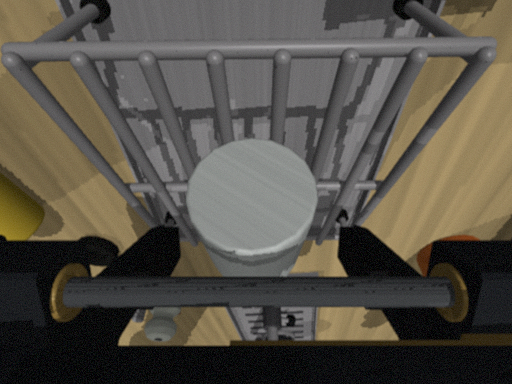

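The wrist view shows the base disc centred at (252,195) against a predicted (253,198), so the estimate is good. I'll make the last correction and close.

Call:
drive_tool:
  deltas:
    - [[-0.5,0.5,0],[0.3,-0.28,-1.2],8.8]
    - [[0,0,0],[0.5,0,0],8.8]
    - [[0,0,0],[0,0,0],8.8]
    - [[0,0,0],[0,0,0],4.0]
    - [[0,0,0],[0,0,0],4.0]
    - [[0,0,0],[0,0,0],4.0]
    - [[0,0,0],[0,0,0],4.0]
    - [[0,0,0],[0,0,0],4.0]
    - [[0,0,0],[0,0,0],4.0]
    - [[0,0,0],[0,0,0],4.0]
  force: 20

```text
clock: 5.28
tool_pos: [0.5645, 0.193, 0.0823]
eef_rot: [-0.37, -0.337, 0.639, -0.585]
contact_force: [1.4, -0.0, 0.7]
opening: 0.601
```

```bash
python3 -c "
from pick import *
rep(tcp+np.r_[.0025,0,0]); print(r.get_state()['moment'])"
```

```text
5.2833 [0.56 0.19 0.08] [-0.49  1.03 -0.24  1.52  0.66  1.11 -1.2 ] [ 1.43 -0.03  0.69] 0.6006736349434101
[[-0.04  1.   -0.08]
 [-0.5  -0.09 -0.86]
 [-0.87  0.    0.5 ]]
[-0.11 -0.05 -0.12] [ 0.09 -0.03  0.03] [ 0.09 -0.03  0.03]
[ 0.33 -0.25  0.12]
```

Call:
drive_tool:
  deltas:
    - [[0,0,0],[-0.9,0,0.5],4.0]
    - [[0,0,0],[-2.0,0,1.15],4.0]
    - [[0,0,0],[-3.1,0,1.8],4.0]
    - [[0,0,0],[-3.1,0,1.8],4.0]
    - [[0,0,0],[-3.1,0,1.8],4.0]
    - [[0,0,0],[-3.1,0,1.8],4.0]
    - [[0,0,0],[-3.1,0,1.8],4.0]

```text
clock: 5.87
tool_pos: [0.5629, 0.1927, 0.297]
eef_rot: [-0.37, -0.337, 0.639, -0.584]
contact_force: [-0.1, -0.1, -1.2]
opening: 0.603
```

```bash
cat > kin.py <<'E'
from h import *
from scipy.optimize import least_squares
import itertools
lo=np.array([-3.01,-.46,-1.47,.13,-1,.04,-2.66]);hi=np.array([3.01,2.08,1.51,2.56,4.14,2.09,2.66])
def fk(q,p,sg):
    d1,a1,dse,e1,e2,dew,e3,dwt,o1,o7=p
    T=R.from_euler('z',sg[0]*q[0]+o1);P=np.array([0,0,d1])
    def step(Rt,v):
        nonlocal T,P
        T=T*Rt; P=P+T.apply(v)
    step(R.identity(),[a1,0,0]); step(R.from_euler('y',q[1]),[e1,0,dse]); step(R.from_euler('z',sg[1]*q[2]),[0,0,0])
    step(R.from_euler('y',q[3]),[e2,0,dew]); step(R.from_euler('z',sg[2]*q[4]),[0,0,0])
    step(R.from_euler('y',q[5]),[e3,0,dwt]); step(R.from_euler('z',sg[3]*q[6]+o7),[0,0,0])
    # tool x along flange z
    return P,(T*R.from_matrix(np.array([[0,1,0],[0,0,1],[1,0,0]],float))).as_matrix()
E
cat > fit.py <<'E'
from kin import *
import pickle
st=r.get_state(); M=lambda q:R.from_quat(q).as_matrix()
D=[([1.27879,.68998,-.19451,1.56636,.1573,.90249,-.21514],[.1998,-.59155,.24891],M([-.6976,-.1153,.6979,-.1141])),
([.56,.58,-.17,1.64,.12,.93,-.9],[.5012,-.3,.2941],M([.698,.115,-.698,.115])),
([.29,.57,-.17,1.84,.83,.89,-.51],[.5006,-.3012,.2938],M([-.368,-.339,.637,-.587])),
([-.54,.86,-.29,1.32,.55,1.43,-1.05],[.5664,.2524,.2466],M([-.369,-.344,.634,-.586])),
([-.49,1.03,-.24,1.52,.66,1.11,-1.2],[.5645,.193,.0823],M([-.37,-.337,.639,-.585])),
(st["q"],st["tool_pos"],M(st["eef_rot"]))]
best=None
for sg in itertools.product([1,-1],repeat=4):
  for o7 in(0,1.57,3.14,-1.57):
    f=lambda p:np.concatenate([np.r_[fk(q,p,sg)[0]-P,.2*(fk(q,p,sg)[1]-m).ravel()] for q,P,m in D])
    s=least_squares(f,[.3,0,.4,0,0,.4,0,.3,0,o7])
    if best is None or s.cost<best[0]: best=(s.cost,sg,s.x,abs(s.fun).max())
np.set_printoptions(precision=3,suppress=True)
print(best,st["tool_pos"],st["q"]); pickle.dump(best,open("kin.pkl","wb"))
sg,p=best[1],best[2]
# feasibility of placing: tool tilted th off vertical, heading az, bottle axis down
for az in range(-180,180,30):
    A=np.radians(az);h=np.r_[np.cos(A),np.sin(A),0];x=(h-np.r_[0,0,1])/2**.5;z=(-h-np.r_[0,0,1])/2**.5
    m=np.stack([x,np.cross(z,x),z],1); out=[]
    for H in(.12,.28):
        P=np.r_[.556,-.0965,H]+.008*x; b=None
        for q0 in [st["q"]]+[np.random.default_rng(i).uniform(lo,hi) for i in range(6)]:
            g=lambda q:np.r_[fk(q,p,sg)[0]-P,.2*(fk(q,p,sg)[1]-m).ravel(),.002*(q-st["q"])]
            s=least_squares(g,np.clip(q0,lo+.01,hi-.01),bounds=(lo,hi)); e=np.linalg.norm(s.fun[:12])
            if b is None or e<b[0]-.003: b=(e,s.x)
        out+=[b[0],b[1]]
    print(az,*out)
E
time python3 fit.py
```

```text
(np.float64(0.00017107209990415632), (-1, -1, -1, -1), array([ 0.32 ,  0.013,  0.581,  0.035,  0.001,  0.318,  0.028,  0.304,
       -0.053,  3.096]), np.float64(0.0065473968290587275)) [0.563 0.193 0.297] [-0.471  0.76  -0.283  1.392  0.551  1.448 -0.998]
-180 4.423258418487577e-05 [ 0.354  1.296 -0.93   1.152  0.633  1.836  1.028] 4.343272358676621e-05 [ 0.368  1.136 -1.061  1.078  0.557  2.073  0.982]
-150 5.00182066973112e-05 [ 0.231  1.242 -0.855  1.311  0.833  1.798  1.338] 5.148048061738055e-05 [ 0.263  1.081 -1.01   1.238  0.776  2.054  1.362]
-120 5.275602196083066e-05 [ 0.123  1.151 -0.754  1.598  1.036  1.613  1.547] 5.4906105300020066e-05 [ 0.179  0.969 -0.916  1.52   0.955  1.856  1.673]
-90 4.2167393255417005e-05 [-0.721  1.229  1.176  1.878 -0.582  0.504 -2.66 ] 4.215616600303831e-05 [-0.768  1.025  1.351  1.779 -0.365  0.73  -2.66 ]
-60 5.543358098137307e-05 [-0.181  0.975 -0.195  2.367  1.945  1.     1.359] 5.009588630353716e-05 [-0.736  0.765  1.088  2.125 -0.475  0.084 -2.123]
-30 0.004418384070372711 [ 0.346  1.426 -1.47   2.56   1.937  2.09   2.052] 6.98757940055
[... 295 characters left out ...]
9133e-05 [ 0.8    0.658 -0.667  2.395  3.746  0.379  1.821]
60 4.082535371853088e-05 [ 0.944  1.147 -1.055  2.007  0.614  0.237 -0.741] 4.161920934373193e-05 [ 1.022  0.943 -1.272  1.897  0.338  0.509 -0.678]
90 3.21209287698927e-05 [ 0.885  1.273 -1.171  1.647  0.409  0.877 -0.153] 3.2490698194247706e-05 [ 0.899  1.045 -1.234  1.564  0.195  1.061 -0.148]
120 2.81967487293403e-05 [ 0.7    1.291 -1.074  1.355  0.352  1.344  0.294] 2.594457224024709e-05 [ 0.702  1.088 -1.121  1.279  0.193  1.532  0.252]
150 3.3781469628067094e-05 [ 0.511  1.306 -0.994  1.171  0.45   1.68   0.668] 3.113779472423202e-05 [ 0.514  1.129 -1.075  1.095  0.333  1.888  0.605]
real	5m37.427s
user	5m34.234s
sys	0m0.292s
```

The lift went well (opening still 0.60). The fitted kinematics show that the placing pose reached by a plain +75° turn about the jaw axis is well inside the joint ranges. I'll go over the post, then turn.

Call:
drive_tool:
  deltas:
    - [[0,0,0],[1.8,0.24,3.1],4.0]
    - [[0,0,0],[1.8,0.24,3.1],4.0]
    - [[0,0,0],[1.8,0.24,3.1],4.0]
    - [[0,0,0],[1.8,0.24,3.1],4.0]
    - [[0,0,0],[1.8,0.24,3.1],4.0]
    - [[0,0,0],[1.8,0.24,3.1],4.0]
    - [[0,0,0],[1.8,0.24,3.1],4.0]
    - [[0,0,0],[1.8,0.24,3.1],4.0]
    - [[0,0,0],[0,0,0],4.0]

```text
clock: 6.62
tool_pos: [0.5544, -0.1048, 0.2954]
eef_rot: [-0.369, -0.332, 0.644, -0.582]
contact_force: [-1.2, -0.6, -1.6]
opening: 0.602
```

Call:
drive_tool:
  deltas:
    - [[0,6.25,0],[0,0,0],4.0]
    - [[0,6.25,0],[0,0,0],4.0]
    - [[0,6.25,0],[0,0,0],4.0]
    - [[0,6.25,0],[0,0,0],4.0]
    - [[0,6.25,0],[0,0,0],4.0]
    - [[0,6.25,0],[0,0,0],4.0]
    - [[0,6.25,0],[0,0,0],4.0]
    - [[0,6.25,0],[0,0,0],4.0]
    - [[0,6.25,0],[0,0,0],4.0]
    - [[0,6.25,0],[0,0,0],4.0]
    - [[0,6.25,0],[0,0,0],4.0]
    - [[0,6.25,0],[0,0,0],4.0]

```text
clock: 7.62
tool_pos: [0.5571, -0.0956, 0.2948]
eef_rot: [0.683, 0.623, -0.28, 0.258]
contact_force: [0.7, 0.5, -1.1]
opening: 0.604
```

Call:
drive_tool:
  deltas:
    - [[0,0,0],[0,0,0],4.0]
    - [[0,0,0],[0,0,0],4.0]
    - [[0,0,0],[0,0,0],4.0]

```text
clock: 7.87
tool_pos: [0.5572, -0.0932, 0.2949]
eef_rot: [0.681, 0.624, -0.282, 0.26]
contact_force: [0.6, -0.6, -0.4]
opening: 0.602
```

```bash
python3 - <<'E'
from h import *
np.set_printoptions(precision=3,suppress=True)
st=r.get_state();print(st["clock"],st["tool_pos"],st["q"],st["contact_force"],st["opening"])
m=R.from_quat(st["eef_rot"]).as_matrix();print(m)
c=np.cos(np.pi/4);ax=m@[c,0,c];print("axis est",ax,"grasp",st["tool_pos"]-.008*m[:,0])
s=r.snapshot("side")["color"][:,:,::-1];t=r.snapshot("top")["color"][:,:,::-1];cv2.imwrite("pics/side2.png",s);cv2.imwrite("pics/top2.png",t)
a=cv2.resize(s[60:200,200:340],None,fx=4,fy=4,interpolation=cv2.INTER_CUBIC);cv2.imwrite("pics/c3.png",a)
E
```

```text
7.8667 [ 0.557 -0.093  0.295] [ 0.912  0.877 -0.89   1.599 -0.162  1.01   0.215] [ 0.619 -0.641 -0.389] 0.6022994094867189
[[ 0.064  0.996 -0.059]
 [ 0.704 -0.087 -0.705]
 [-0.708  0.003 -0.706]]
axis est [ 0.003 -0.001 -1.   ] grasp [ 0.557 -0.099  0.301]
```

View pics/c3.png

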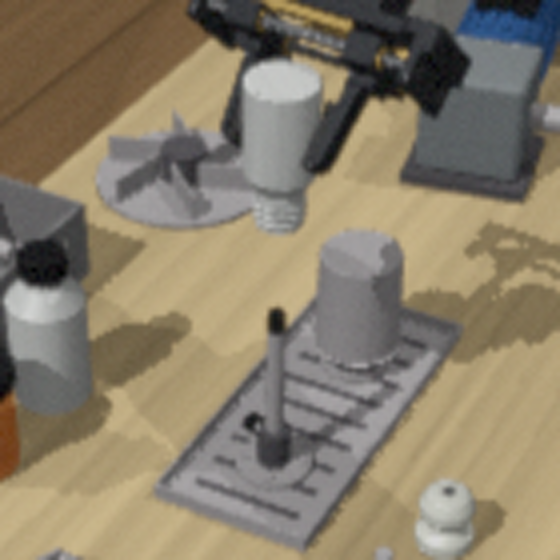

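The side crop shows the bottle mouth-down with its mouth at (279,222), in line with the rod, whose tip is at (277,312). I'll check the other direction in the top view.

```bash
python3 - <<'E'
from h import *
t=cv2.imread("pics/top2.png")
a=cv2.resize(t[120:220,260:400],None,fx=5.5,fy=5.5,interpolation=cv2.INTER_CUBIC);cv2.imwrite("pics/c4.png",a)
s=r.snapshot("top");c=cam(s);ss=cam(r.snapshot("side"))
g=np.r_[.557,-.099]
for nm,P in(("base",[*g,.336]),("mouth",[*g,.226]),("tip",[.556,-.0965,.148])):print(nm,(np.array(proj(c,P))-[260,120])*5.5,"side c3",(np.array(proj(ss,P))-[200,60])*4)
E
```

```text
base [387.21904712 215.5179244 ] side c3 [283.17062199  78.99517885]
mouth [341.50258339 266.58677396] side c3 [279.99953938 220.74423608]
tip [310.10763628 297.83254236] side c3 [277.56029391 313.2292136 ]
```

View pics/c4.png

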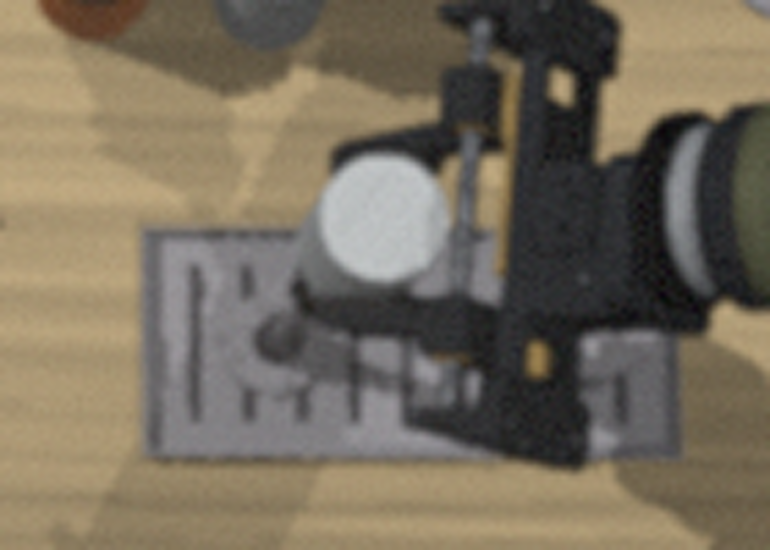

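The base is at (383,217) against a predicted (387,215), so it is about 1.6 mm towards +y, which lands on the post axis. I'll lower it.

Call:
drive_tool:
  deltas:
    - [[0,0,0],[1.24,0,1.24],4.0]
    - [[0,0,0],[1.24,0,1.24],4.0]
    - [[0,0,0],[1.24,0,1.24],4.0]
    - [[0,0,0],[1.0,0,1.0],4.0]
    - [[0,0,0],[0,0,0],4.0]
    - [[0,0,0],[0,0,0],4.0]
    - [[0,0,0],[0,0,0],4.0]

```text
clock: 8.65
tool_pos: [0.5579, -0.094, 0.2282]
eef_rot: [0.682, 0.623, -0.281, 0.259]
contact_force: [-0.2, 0.5, -0.8]
opening: 0.601
```

Call:
drive_tool:
  deltas:
    - [[0,0,0],[0.35,0,0.35],4.0]
    - [[0,0,0],[0.35,0,0.35],4.0]
    - [[0,0,0],[0.35,0,0.35],4.0]
    - [[0,0,0],[0.35,0,0.35],4.0]
    - [[0,0,0],[0.35,0,0.35],4.0]
    - [[0,0,0],[0,0,0],4.0]
    - [[0,0,0],[0,0,0],4.0]
    - [[0,0,0],[0,0,0],4.0]

```text
clock: 9.32
tool_pos: [0.5574, -0.0945, 0.2024]
eef_rot: [0.682, 0.623, -0.281, 0.259]
contact_force: [0.7, 0.7, -0.7]
opening: 0.6
```

```bash
cat > chk.py <<'E'
from h import *
np.set_printoptions(precision=4,suppress=True)
st=r.get_state();m=R.from_quat(st["eef_rot"]).as_matrix();c=.5**.5
print(st["clock"],"grasp",st["tool_pos"]-.008*m[:,0],"axis",m@[c,0,c],"F",st["contact_force"],"M",st["moment"],st["opening"],"base z",(st["tool_pos"]-.008*m[:,0])[2]+.035)
F=[r.get_state()["contact_force"] for i in range(1)]
print("tool-frame shift for +1cm world x,y,z:",m.T)
E
python3 chk.py
```

```text
9.3167 grasp [ 0.5569 -0.1001  0.208 ] axis [ 0.0021  0.0009 -1.    ] F [ 0.7258  0.7271 -0.6984] M [-0.8145  0.0589 -0.0214] 0.5995942702678306 base z 0.24300907775962607
tool-frame shift for +1cm world x,y,z: [[ 0.0647  0.7049 -0.7063]
 [ 0.996  -0.0894  0.002 ]
 [-0.0617 -0.7036 -0.7079]]
```

Call:
drive_tool:
  deltas:
    - [[0,0,0],[0.37,0,0.23],4.0]
    - [[0,0,0],[0.3,0,0.3],4.0]
    - [[0,0,0],[0.3,0,0.3],4.0]
    - [[0,0,0],[0.3,0,0.3],4.0]
    - [[0,0,0],[0.3,0,0.3],4.0]
    - [[0,0,0],[0,0,0],4.0]
    - [[0,0,0],[0,0,0],4.0]

```text
clock: 9.9
tool_pos: [0.5573, -0.0935, 0.1807]
eef_rot: [0.682, 0.623, -0.282, 0.258]
contact_force: [0.1, 0.8, -1.5]
opening: 0.601
```

Call:
drive_tool:
  deltas:
    - [[0,0,0],[0.3,0,0.3],4.0]
    - [[0,0,0],[0.3,0,0.3],4.0]
    - [[0,0,0],[0.3,0,0.3],4.0]
    - [[0,0,0],[0.3,0,0.3],4.0]
    - [[0,0,0],[0.3,0,0.3],4.0]
    - [[0,0,0],[0,0,0],4.0]
    - [[0,0,0],[0,0,0],4.0]

```text
clock: 10.48
tool_pos: [0.5574, -0.0934, 0.1595]
eef_rot: [0.682, 0.623, -0.282, 0.258]
contact_force: [-0.9, 0.0, -1.3]
opening: 0.602
```

Call:
drive_tool:
  deltas:
    - [[0,0,0],[0.2,0,0.2],4.0]
    - [[0,0,0],[0.2,0,0.2],4.0]
    - [[0,0,0],[0.2,0,0.2],4.0]
    - [[0,0,0],[0.2,0,0.2],4.0]
    - [[0,0,0],[0,0,0],4.0]
    - [[0,0,0],[0,0,0],4.0]

```text
clock: 10.98
tool_pos: [0.5574, -0.0935, 0.1484]
eef_rot: [0.682, 0.623, -0.282, 0.258]
contact_force: [0.5, -0.4, -0.2]
opening: 0.6
```

```bash
python3 chk.py
```

```text
10.9833 grasp [ 0.5569 -0.0991  0.154 ] axis [ 0.0017  0.0009 -1.    ] F [ 0.5195 -0.3796 -0.2393] M [-0.8319 -0.0025 -0.0106] 0.6001969505193617 base z 0.18900366872854166
tool-frame shift for +1cm world x,y,z: [[ 0.0644  0.7049 -0.7064]
 [ 0.996  -0.0893  0.0016]
 [-0.062  -0.7037 -0.7078]]
```

Call:
drive_tool:
  deltas:
    - [[0,0,0],[0.2,0,0.2],4.0]
    - [[0,0,0],[0.2,0,0.2],4.0]
    - [[0,0,0],[0.2,0,0.2],4.0]
    - [[0,0,0],[0.2,0,0.2],4.0]
    - [[0,0,0],[0,0,0],4.0]
    - [[0,0,0],[0,0,0],4.0]

```text
clock: 11.48
tool_pos: [0.5574, -0.0934, 0.137]
eef_rot: [0.682, 0.623, -0.282, 0.258]
contact_force: [-0.4, -0.4, -2.1]
opening: 0.605
```

Call:
drive_tool:
  deltas:
    - [[0,0,0],[0.1,0,0.1],4.0]
    - [[0,0,0],[0.1,0,0.1],4.0]
    - [[0,0,0],[0.1,0,0.1],4.0]
    - [[0,0,0],[0.1,0,0.1],4.0]
    - [[0,0,0],[0,0,0],4.0]
    - [[0,0,0],[0,0,0],4.0]

```text
clock: 11.98
tool_pos: [0.5575, -0.0935, 0.1315]
eef_rot: [0.682, 0.623, -0.282, 0.259]
contact_force: [0.9, 0.4, -1.0]
opening: 0.601
```

Call:
drive_tool:
  deltas:
    - [[0,0,0],[0.1,0,0.1],4.0]
    - [[0,0,0],[0.1,0,0.1],4.0]
    - [[0,0,0],[0,0,0],4.0]
    - [[0,0,0],[0,0,0],4.0]

```text
clock: 12.32
tool_pos: [0.5575, -0.0935, 0.1286]
eef_rot: [0.682, 0.623, -0.282, 0.259]
contact_force: [-0.3, -0.2, -1.0]
opening: 0.604
```

```bash
python3 chk.py
```

```text
12.3167 grasp [ 0.557  -0.0991  0.1343] axis [ 0.0018  0.0008 -1.    ] F [-0.2616 -0.1985 -1.0227] M [-0.8881 -0.0062 -0.0208] 0.6040422952218547 base z 0.16926585155519805
tool-frame shift for +1cm world x,y,z: [[ 0.0644  0.7048 -0.7065]
 [ 0.996  -0.0893  0.0017]
 [-0.0619 -0.7038 -0.7077]]
```

Call:
drive_tool:
  deltas:
    - [[0,0,0],[0.1,0,0.1],4.0]
    - [[0,0,0],[0.1,0,0.1],4.0]
    - [[0,0,0],[0,0,0],4.0]
    - [[0,0,0],[0,0,0],4.0]

```text
clock: 12.65
tool_pos: [0.5575, -0.0935, 0.1258]
eef_rot: [0.682, 0.623, -0.282, 0.259]
contact_force: [0.2, 0.0, -0.7]
opening: 0.604
```

Call:
drive_tool:
  deltas:
    - [[0,0,0],[0.1,0,0.1],4.0]
    - [[0,0,0],[0.1,0,0.1],4.0]
    - [[0,0,0],[0,0,0],4.0]
    - [[0,0,0],[0,0,0],4.0]

```text
clock: 12.98
tool_pos: [0.5575, -0.0934, 0.1229]
eef_rot: [0.682, 0.623, -0.282, 0.259]
contact_force: [1.1, 0.6, -1.2]
opening: 0.6
```

Call:
drive_tool:
  deltas:
    - [[0,0,0],[0.1,0,0.1],4.0]
    - [[0,0,0],[0.1,0,0.1],4.0]
    - [[0,0,0],[0,0,0],4.0]
    - [[0,0,0],[0,0,0],4.0]

```text
clock: 13.32
tool_pos: [0.5575, -0.0934, 0.1201]
eef_rot: [0.682, 0.623, -0.282, 0.259]
contact_force: [0.8, -0.7, -1.6]
opening: 0.598
```

```bash
python3 chk.py
```

```text
13.3167 grasp [ 0.557  -0.0991  0.1258] axis [ 0.0018  0.0008 -1.    ] F [ 0.8252 -0.6808 -1.6443] M [-0.8284 -0.0016  0.0071] 0.5980140678290594 base z 0.16077028995588238
tool-frame shift for +1cm world x,y,z: [[ 0.0644  0.7048 -0.7064]
 [ 0.996  -0.0893  0.0017]
 [-0.0619 -0.7037 -0.7078]]
```

Base is at about 0.161 with no contact yet, so I'll go on in 1.4 mm steps.

Call:
drive_tool:
  deltas:
    - [[0,0,0],[0.1,0,0.1],4.0]
    - [[0,0,0],[0,0,0],4.0]
    - [[0,0,0],[0,0,0],4.0]

```text
clock: 13.57
tool_pos: [0.5576, -0.0935, 0.1188]
eef_rot: [0.682, 0.623, -0.282, 0.259]
contact_force: [-0.8, -0.8, -1.4]
opening: 0.603
```

Call:
drive_tool:
  deltas:
    - [[0,0,0],[0.1,0,0.1],4.0]
    - [[0,0,0],[0,0,0],4.0]
    - [[0,0,0],[0,0,0],4.0]

```text
clock: 13.82
tool_pos: [0.5575, -0.0935, 0.1173]
eef_rot: [0.682, 0.623, -0.282, 0.259]
contact_force: [0.4, 0.5, -0.9]
opening: 0.603
```

```bash
python3 chk.py
```

```text
13.8167 grasp [ 0.557  -0.0991  0.123 ] axis [ 0.0018  0.0007 -1.    ] F [ 0.4179  0.4732 -0.9347] M [-0.835 -0.04  -0.021] 0.6029325851543499 base z 0.15798268194453619
tool-frame shift for +1cm world x,y,z: [[ 0.0644  0.7048 -0.7065]
 [ 0.996  -0.0893  0.0018]
 [-0.0619 -0.7038 -0.7077]]
```

Call:
drive_tool:
  deltas:
    - [[0,0,0],[0.1,0,0.1],4.0]
    - [[0,0,0],[0,0,0],4.0]
    - [[0,0,0],[0,0,0],4.0]

```text
clock: 14.07
tool_pos: [0.5575, -0.0935, 0.1159]
eef_rot: [0.682, 0.623, -0.282, 0.259]
contact_force: [0.1, 0.2, -2.1]
opening: 0.6
```

Call:
drive_tool:
  deltas:
    - [[0,0,0],[0.1,0,0.1],4.0]
    - [[0,0,0],[0,0,0],4.0]
    - [[0,0,0],[0,0,0],4.0]

```text
clock: 14.32
tool_pos: [0.5575, -0.0935, 0.1145]
eef_rot: [0.682, 0.623, -0.282, 0.259]
contact_force: [0.1, 0.4, -0.8]
opening: 0.604
```

```bash
python3 chk.py
```

```text
14.3167 grasp [ 0.557  -0.0991  0.1201] axis [ 0.0018  0.0007 -1.    ] F [ 0.0879  0.3533 -0.8404] M [-0.8788 -0.0011  0.0295] 0.6035190534361408 base z 0.15513922389781126
tool-frame shift for +1cm world x,y,z: [[ 0.0644  0.7047 -0.7065]
 [ 0.996  -0.0893  0.0018]
 [-0.0619 -0.7038 -0.7077]]
```

Call:
drive_tool:
  deltas:
    - [[0,0,0],[0.1,0,0.1],4.0]
    - [[0,0,0],[0,0,0],4.0]
    - [[0,0,0],[0,0,0],4.0]

```text
clock: 14.57
tool_pos: [0.5577, -0.0933, 0.1134]
eef_rot: [0.682, 0.623, -0.281, 0.259]
contact_force: [0.6, -0.8, -0.1]
opening: 0.6
```

Call:
drive_tool:
  deltas:
    - [[0,0,0],[0.1,0,0.1],4.0]
    - [[0,0,0],[0,0,0],4.0]
    - [[0,0,0],[0,0,0],4.0]

```text
clock: 14.82
tool_pos: [0.5578, -0.0932, 0.1122]
eef_rot: [0.682, 0.623, -0.281, 0.259]
contact_force: [0.8, -0.3, 2.8]
opening: 0.604
```

```bash
python3 chk.py
```

```text
14.8167 grasp [ 0.5572 -0.0988  0.1179] axis [ 0.0024  0.0013 -1.    ] F [ 0.8451 -0.2615  2.8166] M [-0.3131  0.0213  0.0475] 0.6040710192991724 base z 0.15287816098417267
tool-frame shift for +1cm world x,y,z: [[ 0.0647  0.7052 -0.7061]
 [ 0.996  -0.0891  0.0023]
 [-0.0613 -0.7034 -0.7081]]
```

Contact felt: Fz went from about −1.2 to +2.8 N, and the moment jumped too. I'll check the centring before letting go.

```bash
python3 - <<'E'
from h import *
s=r.snapshot("side");t=r.snapshot("top");cs,ct=cam(s),cam(t)
a=cv2.resize(s["color"][100:200,220:320],None,fx=4,fy=4,interpolation=cv2.INTER_CUBIC)
b=cv2.resize(t["color"][140:240,270:370],None,fx=4,fy=4,interpolation=cv2.INTER_CUBIC)
cv2.imwrite("pics/c5.png",np.hstack([a,b])[:,:,::-1])
for n,z in(("base",.154),("foot",.012)):
  P=[.5565,-.097,z];print(n,(np.array(proj(cs,P))-[220,100])*4,(np.array(proj(ct,P))-[270,140])*4+[400,0])
E
```

```text
base [197.42927918 145.99306077] [587.6231563 134.3806045]
foot [194.18452002 293.15875403] [559.55356187 166.07086702]
```

View pics/c5.png

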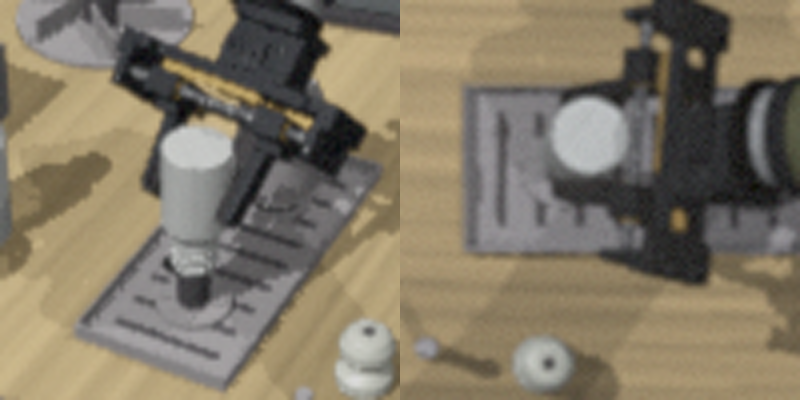

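Side view: the bottle's base is at (198,147) against (197,146) predicted for the post axis. Top view: (590,134) against (588,134). It is centred to within about 2 mm and resting on the post. I'll release gently.

Call:
drive_tool:
  deltas:
    - [[0,0,0],[0,0,0],4.0]
    - [[0,0,0],[0,0,0],4.0]
    - [[0,0,0],[0,0,0],5.3]
    - [[0,0,0],[0,0,0],5.4]
    - [[0,0,0],[0,0,0],5.5]
    - [[0,0,0],[0,0,0],5.7]
    - [[0,0,0],[0,0,0],6.0]
    - [[0,0,0],[0,0,0],6.5]
    - [[0,0,0],[0,0,0],7.2]
    - [[0,0,0],[0,0,0],8.0]
    - [[0,0,0],[0,0,0],8.8]
    - [[0,0,0],[0,0,0],8.8]
  force: 5

```text
clock: 15.92
tool_pos: [0.5576, -0.0935, 0.1117]
eef_rot: [0.682, 0.623, -0.282, 0.259]
contact_force: [0.0, -0.3, -0.2]
opening: 0.991
```

Call:
drive_tool:
  deltas:
    - [[0,0,0],[0,0,0],8.8]
    - [[0,0,0],[0,0,0],8.8]
    - [[0,0,0],[0,0,0],8.8]
    - [[0,0,0],[0,0,0],8.8]
    - [[0,0,0],[0,0,0],8.8]
    - [[0,0,0],[0,0,0],8.8]

```text
clock: 16.42
tool_pos: [0.5576, -0.0935, 0.1118]
eef_rot: [0.682, 0.623, -0.282, 0.259]
contact_force: [0.1, -0.2, -0.2]
opening: 1.0
```

```bash
python3 chk.py; python3 - <<'E'
from h import *
s=r.snapshot("side");t=r.snapshot("top")
a=cv2.resize(s["color"][100:200,220:320],None,fx=4,fy=4,interpolation=cv2.INTER_CUBIC)
b=cv2.resize(t["color"][140:240,270:370],None,fx=4,fy=4,interpolation=cv2.INTER_CUBIC)
cv2.imwrite("pics/c6.png",np.hstack([a,b])[:,:,::-1])
E
```

```text
16.4167 grasp [ 0.5571 -0.0991  0.1174] axis [ 0.002   0.0006 -1.    ] F [ 0.1168 -0.1934 -0.2141] M [-0.7006 -0.0291 -0.0276] 1.0002707327504223 base z 0.1524189596864122
tool-frame shift for +1cm world x,y,z: [[ 0.0646  0.7047 -0.7065]
 [ 0.996  -0.0893  0.002 ]
 [-0.0617 -0.7038 -0.7077]]
```

View pics/c6.png

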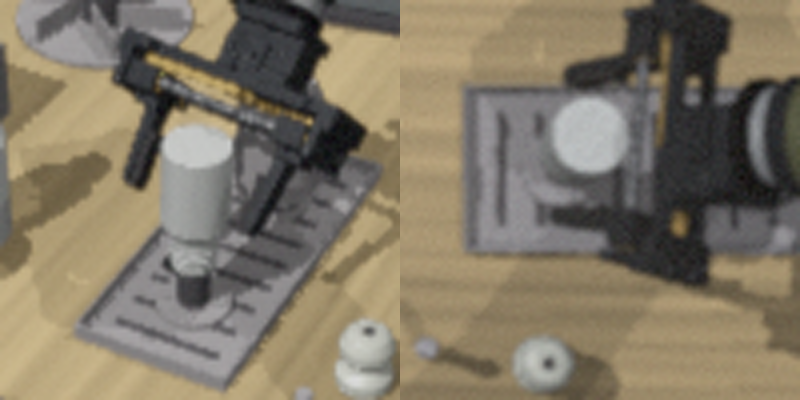

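The bottle hangs upright and free between the open fingers, with its base at (198,147) in the side view. I'll back out along the tool axis.

Call:
drive_tool:
  deltas:
    - [[0,0,0],[-0.8,0,0],8.8]
    - [[0,0,0],[-1.5,0,0],8.8]
    - [[0,0,0],[-1.5,0,0],8.8]
    - [[0,0,0],[-2,0,0],8.8]
    - [[0,0,0],[-2,0,0],8.8]
    - [[0,0,0],[-2,0,0],8.8]
    - [[0,0,0],[-2,0,0],8.8]
    - [[0,0,0],[-2,0,0],8.8]
    - [[0,0,0],[0,0,0],8.8]
    - [[0,0,0],[0,0,0],8.8]
    - [[0,0,0],[0,0,0],8.8]

```text
clock: 17.43
tool_pos: [0.5481, -0.1898, 0.2088]
eef_rot: [0.682, 0.624, -0.281, 0.258]
contact_force: [0.4, 0.4, -0.2]
opening: 0.998
```

```bash
python3 - <<'E'
from h import *
s=r.snapshot("side");t=r.snapshot("top")
cv2.imwrite("pics/s7.png",np.hstack([cv2.resize(s["color"][60:260,150:350],(400,400)),cv2.resize(t["color"][80:280,190:390],(400,400))])[:,:,::-1])
E
```

```text
(no output)
```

View pics/s7.png

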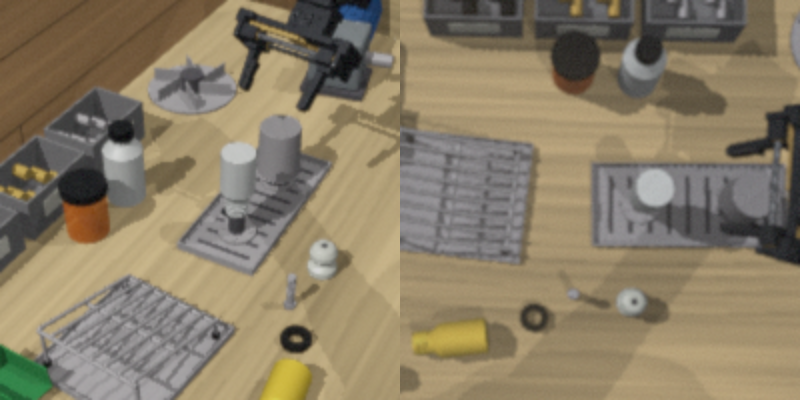

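The bottle hangs upright on the slim post: (238,170) in the left panel, (655,188) in the right. The arm is clear and the bystanders are where they were.

```bash
python3 -c "
from plant import r
print(r.finish_job())"
```

```text
the job is handed in; nothing more can be done
None
```

The sample bottle is hanging mouth-down on the slim post, released, and the job is handed in (no verdict is reported). It took about 17.5 s of the 45 s.

- **What I did:** I gripped the bottle by its body on the rack and lifted it. I turned it 75° about the jaw axis over the post and lowered it, at 1.4 mm a step near the end. I stopped when the vertical force changed by about 4 N, with the base at a height of about 0.153 m by my estimate. I then opened the fingers gradually and backed out along the tool axis.
- **Last checks:** The side and top pictures show the bottle upright, about 2 mm or less off the post's axis. The gripper is clear (about 0.4 N, sensor noise), and the bystanders in view look unmoved by eye.
- **What disagreed:** The estimated base height at contact was about 1 mm below the lowest that the stated post heights allow (0.154 m). That is within the rubber tip's yield and the uncertainty in where along the bottle I gripped it. The top view put the bottle about 1.6 mm off my post estimate, which is inside the calibration error.

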